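# Clamp a resin mount in the ratchet clamp for the stereo microscope

### The arm

A 6-joint arm with a two-finger parallel gripper is mounted at the origin on the work surface. World frame = base frame: x ahead of the robot, y to its left, z up, the work surface at z = 0. Lengths are in m, angles in rad, forces in N, time in s.
With the tool pointing down it reaches from about 0.375 to 0.9 m from the base axis. Payload 3.1 kg.
Tool frame: the origin (TCP) lies between the finger pads; the fingertips stand 8 mm ahead of it and the grasp point (between the pads) lies 11 mm behind it; z points along the fingers, y is the line along which they close (so a half turn about z gives the same grasp; the last joint's range is limited). The gripper opens to 87 mm and grips with 3 to 60 N. Pads are 19 mm wide; open, the fingers measure 117 mm over their backs; the gripper's body (75 mm by 190 mm) begins 51 mm behind the grasp point.
Start: joints at [1.131, 0.527, 1.433, -0, 1.181, -0.178], TCP at [0.161, 0.604, 0.208] pointing down, gripper open.
Joint ranges: [-3.08, 3.08], [-0.75, 2.2], [0.22, 2.44], [-1.43, 4.57], [0, 2.65], [-2.85, 2.85]. Speed limits (rad/s): [2.79, 2.79, 3.14, 3.14, 3.14, 3.14].

### API

Orientations are given as a unit quaternion [x, y, z, w].
In Python, from rig import robot, vision, job gives the robot as it stands.
- The arm moves only by the shell command python3 -m handwheel 'ROWS' [OPENING] [FORCE]. ROWS is JSON, a list of rows, each a list of 4 numbers: the shift along the tool's x, y, z as a fraction of full scale, then the turn about the tool's z as a fraction of full scale. A call has 1 to 20 rows; each row is the pose to reach, as a shift and turn from the pose commanded when the call began, along the tool's axes at that moment, turning the shorter way round; what a row does not reach only later rows make up. Full scale, the value 1, is 300 mm for a shift and 2 pi rad for a turn. A row lasts 1/12 s, in which the tool goes at most 41.7 mm and 7.16 degrees, less where a joint would pass 70% of its speed; a pose out of reach is approached as far as the arm can. A call with a number of a shift or a turn outside -1 to 1 is refused whole. A call with a gripper value outside its range is refused whole. OPENING is the opening in per cent of the stroke, from 0 (shut) to 100 (fully open), set as the call begins (- or left out, the last holds). The fingers move at their own pace and stop on an object; FORCE is the grip in N (left out, the last holds). Time passes only in rows, so rows that repeat a pose let the fingers close. It gives the time, the measured TCP pose, the force, the opening and the grip force at its end, in the units of the state.
- robot.get_obs(): the state, without advancing time (a new reading comes with each control period).
- vision.camera(name): name is "side" or "top"; returns a dict with "frame" (480x640x3 uint8, red, green, blue), "K" (3x3 intrinsics, pixels), "cam_to_world" (4x4, takes a point from camera to world coordinates). Camera axes: x right, y down, z forward; pixel columns grow to the right and rows downward; lengths in m; the calibration is good to about 2 mm. A picture is of the moment at which its call begins. There is no depth.
- job.hand_in(): hands the job in; it is judged then, once.
Trained networks look in the newest picture that a camera, given by its name, has taken for a name from the list of things; names that differ only in an ending like _2 or _b are one class to them, and where a whole thing is asked for, a point or a joint stands for the part that bears it (a point fixed in the world has none). Each returns a list of dicts, best first, with "conf" (0 to 1); they miss things now and then, are a little off and sometimes report something else, mostly with a low value. They report only what shows in the picture. A call takes as long as a camera call. They do not tell look-alikes from the thing itself.
- vision.look_for(camera, label): "point" ([row, column] in pixels, amid what is visible of it).
- vision.outline_of(camera, label): "mask" (480x640 bool, what is visible of it) and "point" ([row, column] in pixels, amid what is visible of it).
The state is a dict: "time": time; "q": joint angles; "joint_velocities": joint speeds; "joint_torque": joint torques, N m; "position": TCP position; "tool_rot": TCP orientation; "ft_force": force on the tool from outside, world axes, zero at the start; "moment": the same for the moment, N m; "grip_width": finger opening in m; "grip_force": force on a finger pad.
Only numpy, scipy, OpenCV 4.12 (cv2) and the standard library are available. Lean on these libraries where they do the work, as an engineer would, in place of code of your own. Each camera call takes 0.05 s, during which the arm holds its last target. There are 200 camera calls.

### The job

Take the amber resin mount from the white tray and stand it on the yellow ring mark of the ratchet clamp, without turning the clamp's knob until it stands there by itself. Then turn the black knob clockwise until the blue pad holds the mount against the steel anvil, and go on to the second tooth at which the red pawl catches with the pad bearing on the mount (the first tooth caught with the pad pressing counts as one, then one tooth more, no further); let go so that the pawl alone keeps it. The mount must be left upright and never be over-tightened (more than 24 N cracks it), and the other mounts, the dropper bottle and the dish are left where they are.

Things in the scene. Friction and masses are not known exactly. Their poses are not given: they have to be found in the camera images.
- amber_centre (a point): Centre of the amber (orange-yellow) resin mount: an upright loose cylinder, 30 mm diameter, 26 mm high, about 35 g, with a grey metal fleck on top. It stands in any one of the three places of the white tray, its foot 8 mm above the table, this point 13 mm above its foot. z axis = the cylinder's axis.
- amber_mount: The same amber mount; origin at the centre of its underside.
- green_centre (a point): Centre of the dark green resin mount, same size as the amber one, in another place of the tray. Leave it.
- grey_centre (a point): Centre of the dark grey resin mount, same size, in the third place of the tray. Leave it.
- tray: Fixed white tray, a flat board 230 mm (its x) by 85 mm (its y), 8 mm thick, no rim; origin at the centre of its underside. The three mounts stand in a row along its x axis, 70 mm apart centre to centre, so grip a mount across the row (fingers closing along the tray's y).
- nest (a point): Centre of the yellow ring mark (30 mm across, flat) on the clamp's plate, 16 mm above the table. Axes as the clamp's: z up, +y the jaw's closing direction. The anvil's face is 19 mm away in +y, so a mount on the mark is 4 mm short of it; within 8 mm of the mark is near enough, the pad then slides it along. On the +x and -x sides the plate is free: grip the mount with the fingers closing along x.
- clamp: Ratchet clamp, a grey plate 130 mm (x) by 265 mm (y), fixed to the table. Along its y axis, from -y: wheel with knob, carriage (up to 39 mm above the table), sprung blue pad 24 mm wide, mark, anvil. The pad's face waits 22 to 41 mm on the -y side of the mark's centre; where exactly differs each time (a set sleeve) and is not measured. Origin on the table in the line of wheel and mark, 66 mm from the mark.
- anvil: Fixed steel anvil, 50 mm (x) by 16 mm (y), top 46 mm above the table; origin at the foot of its face (looking to -y). Once the mount meets it, the pad's spring presses 1.5 N per mm: each tooth more adds about 8.5 N of clamping and, at the knob, 0.10 to 0.12 N m of torque. Contact comes anywhere between the first and the fifth tooth; the first tooth is always free.
- knob (a point): Point on the wheel's upright axis at mid height of the black grip bar, 54 mm above the table, 161 mm from the mark in the clamp's -y direction. The bar is 44 mm long (this point's x axis), 12 mm thick (y), from 40 to 68 mm above the table; under it a 40 mm hub and the brass ratchet wheel, 74 mm across, top 34 mm above the table. Turns with the wheel; half a turn gives the same grip.
- wheel (a joint): Angle of knob and wheel, rad, growing clockwise from above (winding). Starts at 0, ends at 4.0; 12 teeth: the pawl catches at multiples of 0.524 (rests up to 0.02 lower) and cannot go back. A light spring turns it back, so turn 0.05 to 0.12 past a multiple, then let go. Unloaded torque: 0.04 N m just past a tooth (0.002 more each tooth), 0.10 at its crest. 1 rad moves the pad 11.5 mm.
- pawl (a joint): Angle of the red sprung pawl (about 40 mm long, beside the wheel on the clamp's +x side, top 34 mm above the table), rad: about -0.02 when seated behind a tooth, lifted up to about 0.17 by each tooth crest just before it drops.
- dropper: Small loose amber glass dropper bottle, 36 mm diameter, 75 mm high, 90 g; origin at the centre of its underside. Leave it.
- dish: Loose open glass dish, 76 mm diameter, 15 mm high, 50 g; origin at the centre of its underside. Leave it.
Things that resemble listed ones, but are neither listed nor needed, are in the scene too. There is more than one size of the amber_mount; the job needs the smallest.

How it is judged:
On the way:
1. the amber mount stands by itself within 8 mm of the ring mark's centre, released, upright, before the knob has been turned (horizontal distance between amber_centre and nest below 0.008 m and angle between amber_centre's own z axis and vertical below 0.12 rad and z of amber_centre in the frame of nest between 0.01 and 0.016 m and contact force between amber_mount and the fingers below 0.05 N and value of joint wheel below 0.15 rad), for 0.2 s.
At the end, for the whole second after the job is handed in: The amber mount stands upright (within 0.12 rad) on the clamp plate, within 16 mm of the mark's centre, pressed against the anvil with 6.5 to 20 N (second tooth after contact: about 8.5 to 17 N); pawl seated behind a tooth (angle under 0.04 rad); wheel and mount at rest (contact force between amber_mount and anvil between 6.5 and 20 N and horizontal distance between amber_centre and nest below 0.016 m and angle between amber_centre's own z axis and vertical below 0.12 rad and z of amber_centre in the frame of nest between 0.01 and 0.016 m and value of joint pawl below 0.04 rad and velocity of joint wheel between -0.05 and 0.05 rad/s and linear speed of amber_mount below 0.01 m/s); the robot touches nothing.
It fails at once if the amber mount is pressed against the anvil with more than 24 N (contact force between amber_mount and anvil above 24 N).
It fails at once if another mount, the dropper bottle or the dish is moved more than 20 mm (distance of any of green_centre, grey_centre, dropper, dish from where it was at the start of the episode above 0.02 m).
It also fails if it takes over 72 s, if anything falls off the work surface, if the arm or the gripper's body presses on something with over 40 N, if the wrist force passes 120 N, or if a joint passes its speed limit or range.

## Working session

There is one attempt and no reset: what is moved stays moved. The work goes in short steps, Python scripts to look and compute and a shell command to move; the robot and the scene stay as the last step left them, time stands still between calls to the robot, and variables do not carry over. Pictures are saved under pics/ and viewed, at most 10 in all, crops included, and the job is handed in when it is done.

```bash
mkdir -p pics
cat > h.py <<'E'
import numpy as np, cv2
from rig import robot, vision, job
def ray(c,rc,z):
    K=c["K"];T=np.array(c["cam_to_world"]);d=T[:3,:3]@np.linalg.inv(K)@np.array([rc[1],rc[0],1.]);o=T[:3,3]
    return o+d*(z-o[2])/d[2]
def save(c,n): cv2.imwrite(f"pics/{n}.png",np.ascontiguousarray(c["frame"][:,:,::-1]))
E
python3 - <<'E'
from h import *
zs=dict(amber_centre=.021,green_centre=.021,grey_centre=.021,tray=.008,nest=.016,clamp=.02,anvil=.046,knob=.068,wheel=.05,pawl=.034,dropper=.04,dish=.008)
for n in ("top","side"):
    c=vision.camera(n);save(c,n+"0")
    for l,z in zs.items():
        for r in vision.look_for(n,l)[:3]: print(n,l,round(r["conf"],2),np.round(r["point"]),np.round(ray(c,r["point"],z),3))
o=robot.get_obs();print(o["time"],o["tool_rot"],o["position"])
E
```

```text
top amber_centre 0.75 [225. 267.] [0.578 0.106 0.021]
top amber_centre 0.64 [275. 260.] [0.476 0.123 0.021]
top amber_centre 0.54 [246. 213.] [0.538 0.217 0.021]
top green_centre 0.63 [208. 214.] [0.616 0.215 0.021]
top green_centre 0.17 [248. 211.] [0.534 0.221 0.021]
top grey_centre 0.59 [281. 215.] [0.467 0.214 0.021]
top grey_centre 0.31 [254. 416.] [ 0.513 -0.193  0.021]
top nest 0.75 [240. 383.] [ 0.542 -0.128  0.016]
top clamp 0.81 [246. 380.] [ 0.53  -0.121  0.02 ]
top anvil 0.54 [224. 328.] [ 0.576 -0.017  0.046]
top knob 0.61 [255. 415.] [ 0.51  -0.183  0.068]
top wheel 0.7 [255. 416.] [ 0.51  -0.189  0.05 ]
top pawl 0.59 [233. 414.] [ 0.554 -0.19   0.034]
top dropper 0.91 [262. 515.] [ 0.492 -0.387  0.04 ]
top dish 0.67 [263. 129.] [0.508 0.393 0.008]
top dish 0.42 [221. 329.] [ 0.584 -0.02   0.008]
side amber_centre 0.85 [301. 324.] [0.48  0.12  0.021]
side amber_centre 0.72 [289. 278.] [0.584 0.111 0.021]
side amber_centre 0.61 [326. 283.] [0.532 0.217 0.021]
side green_centre 0.59 [316. 244.] [0.613 0.21  0.021]
side tray 0.92 [336. 280.] [0.532 0.229 0.008]
side nest 0.93 [244. 328.] [ 0.537 -0.095  0.016]
side clamp 0.91 [242. 332.] [ 0.528 -0.099  0.02 ]
side clamp 0.17 [219. 346.] [ 0.525 -0.216  0.02 ]
side anvil 0.6 [255. 299.] [0.57  0.015 0.046]
side knob 0.74 [220. 349.] [ 0.498 -0.132  0.068]
side knob 0.55 [243. 331.] [ 0.508 -0.02   0.068]
side wheel 0.96 [218. 351.] [ 0.502 -0.172  0.05 ]
side pawl 0.5 [219. 332.] [ 0.552 -0.178  0.034]
side dropper 0.73 [186. 376.] [ 0.485 -0.38   0.04 ]
side dish 0.58 [402. 259.] [0.509 0.385 0.008]
1.3 [1.30052976e-01 9.91507047e-01 8.05505340e-06 1.72341886e-07] [0.1611334  0.60386465 0.20795004]
```

Run:
```python
import cv2
a=cv2.imread("pics/top0.png")[180:320,100:540]
cv2.imwrite("pics/topc.png",cv2.resize(a,None,fx=1.8,fy=1.8,interpolation=2))
a=cv2.imread("pics/side0.png")[160:440,180:440]
cv2.imwrite("pics/sidec.png",cv2.resize(a,None,fx=2.1,fy=2.1,interpolation=2))
```

```text
(no output)
```

View pics/topc.png

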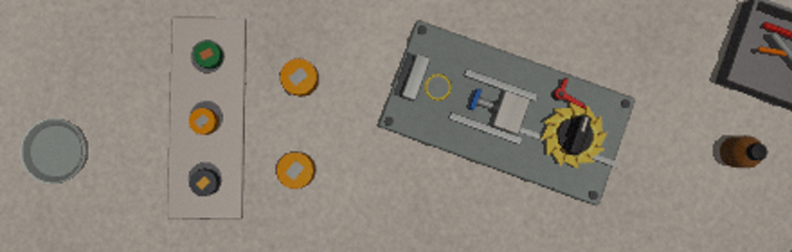

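View pics/sidec.png

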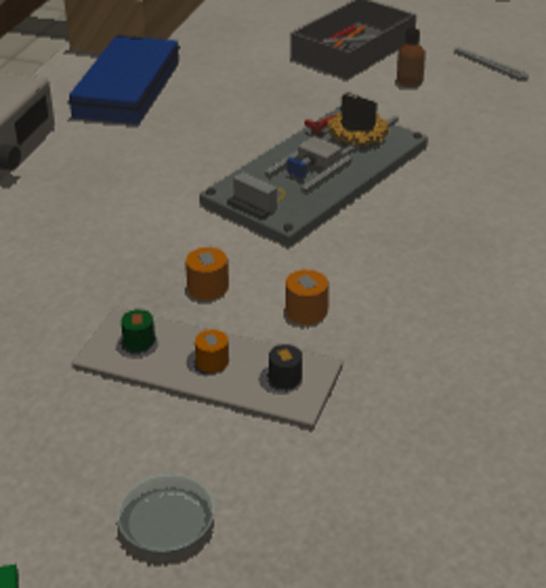

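The amber mount stands in the middle place of the tray, at about top pixel (246,213). The two larger amber cylinders on the table, at (223,266) and (275,264), are decoys. The ring mark is at about (228,343) and the wheel at about (255,420). The bar looks roughly upright in the image.

Run:
```python
from h import *
t=vision.camera("top");f=t["frame"];hsv=cv2.cvtColor(f,cv2.COLOR_RGB2HSV)
def cc(m,r0,r1,c0,c1):
    p=np.argwhere(m[r0:r1,c0:c1])+[r0,c0];return p
yel=(hsv[:,:,0]>15)&(hsv[:,:,0]<40)&(hsv[:,:,1]>110)
p=cc(yel,215,242,330,356);e=cv2.fitEllipse(p[:,::-1].astype(np.float32));print("ring n",len(p),e)
ring=ray(t,(e[0][1],e[0][0]),.016);print(ring)
p=cc(yel,230,280,395,445);c,r=cv2.minEnclosingCircle(p[:,::-1].astype(np.float32));wh=ray(t,c[::-1],.034);print("wheel",c,r,wh,np.linalg.norm(wh-ring)); d=ring-wh;print("clamp y dir ang",np.arctan2(d[1],d[0]))
am=(hsv[:,:,0]<25)&(hsv[:,:,1]>130)
p=cc(am,225,265,200,228);print("amber",len(p),p.mean(0),ray(t,p.mean(0)+.5*0,.034),p.min(0),p.max(0))
for l in("clamp","tray"):
  for r in vision.outline_of("top",l)[:1]:
    q=np.argwhere(r["mask"]);w=np.array([ray(t,x,.012)[:2] for x in q]);R=cv2.minAreaRect(w.astype(np.float32));print(l,r["conf"],R)
blk=f.max(2)<50
p=cc(blk,238,272,402,438);print("bar",len(p),p.mean(0));w=np.array([ray(t,x,.068)[:2] for x in p]);R=cv2.minAreaRect(w.astype(np.float32));print(R, w.mean(0))
u,s,v=np.linalg.svd(w-w.mean(0));print(v,s)
s=vision.camera("side")
for r in vision.outline_of("side","amber_centre"):
    print("side",r["conf"],r["point"],ray(s,r["point"],.021))
a=f[225:285,385:455];cv2.imwrite("pics/w.png",cv2.resize(a[:,:,::-1],None,fx=8,fy=8,interpolation=2))
```

```text
ring n 64 ((342.9310302734375, 227.94776916503906), (13.608086585998535, 13.73738956451416), 176.05783081054688)
[ 0.568934   -0.04730742  0.016     ]
wheel (418.5, 254.5) 18.12466812133789 [ 0.51085534 -0.1964518   0.034     ] 0.16106264957919203
clamp y dir ang 1.1994504634537064
amber 170 [246.98823529 212.96470588] [0.5354358  0.21485192 0.034     ] [240 205] [254 221]
clamp 0.65 ((0.537682294845581, -0.12745904922485352), (0.2697833478450775, 0.1305689513683319), 68.53120422363281)
tray 0.85 ((0.540073573589325, 0.21580779552459717), (0.08703122287988663, 0.22733613848686218), 87.76207733154297)
bar 223 [255.18834081 418.44843049]
((0.5058834552764893, -0.18300200998783112), (0.03616410866379738, 0.05287351831793785), 21.76970672607422) [ 0.50903408 -0.18967862]
[[-0.93406694  0.35709795]
 [ 0.35709795  0.93406694]] [0.1617864 0.1238367]
side 0.86 [289.1, 277.6] [0.58339102 0.11204987 0.021     ]
side 0.65 [299.9, 323.7] [0.48205763 0.11724547 0.021     ]
side 0.57 [322.7, 281.2] [0.5384499  0.20739582 0.021     ]
```

View pics/w.png

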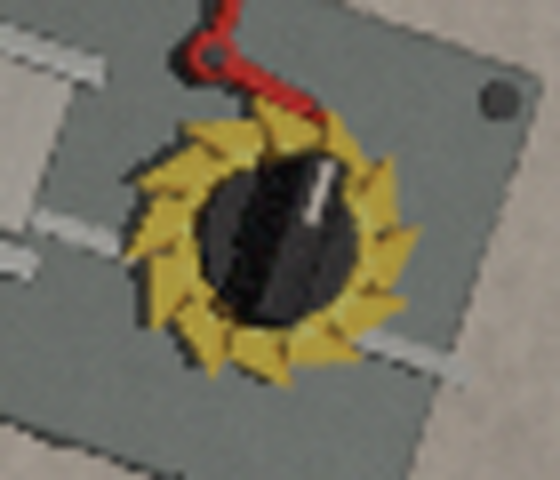

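Bar is along the clamp's x axis (white mark at +x); clamp +y points at 1.20 rad. Now the approach.

```bash
cat >> h.py <<'E'
def go(x,y,z,ang):
    o=robot.get_obs()
    from scipy.spatial.transform import Rotation as R
    M=R.from_quat(o["tool_rot"]).as_matrix();p=np.array(o["position"])
    d=M.T@(np.array([x,y,z])-p); a=np.arctan2(M[1,1],M[0,1])
    t=(a-ang+np.pi)%(2*np.pi)-np.pi
    print("t",round(o["time"],2),"pos",p.round(4),"yang",a.round(3),"q",np.round(o["q"],2),"tilt",M[:,2].round(3))
    print("rows",(d/.3).round(4),"turn",round(t/2/np.pi,4),"rad",round(t,3))
E
python3 -c "
from h import *
go(.536,.215,.1,1.532)"
```

```text
t 1.55 pos [0.1611 0.6039 0.208 ] yang 1.31 q [ 1.13  0.53  1.43 -0.    1.18 -0.18] tilt [ 0.  0. -1.]
rows [-1.5415 -0.9302  0.3599] turn -0.0353 rad -0.222
```

```bash
python3 -m handwheel '[[-0.8,-0.5,0,-0.0353],[-0.8,-0.5,0,-0.0353],[-0.8,-0.5,0,-0.0353],[-0.8,-0.5,0,-0.0353],[-0.8,-0.5,0,-0.0353],[-0.8,-0.5,0,-0.0353],[-0.8,-0.5,0,-0.0353],[-0.8,-0.5,0,-0.0353],[-0.8,-0.5,0,-0.0353],[-0.8,-0.5,0,-0.0353]]' 75 20; python3 -c "
from h import *
go(.536,.215,.08,1.532)"
```

```text
time: 2.38
position: [0.3541, 0.3972, 0.208]
tool_rot: [0.02, 1.0, 0.0, -0.0]
ft_force: [-0.1, -0.3, 0.0]
grip_width: 0.0651
grip_force: 0.0
t 2.38 pos [0.3541 0.3972 0.208 ] yang 1.531 q [ 0.63  0.4   1.66  0.    1.07 -0.9 ] tilt [-0.     0.001 -1.   ]
rows [-0.6302 -0.5831  0.4262] turn -0.0002 rad -0.001
```

```bash
python3 -m handwheel '[[-0.63,-0.583,0.1,0],[-0.63,-0.583,0.1,0],[-0.63,-0.583,0.1,0],[-0.63,-0.583,0.2,0],[-0.63,-0.583,0.3,0],[-0.63,-0.583,0.426,0],[-0.63,-0.583,0.426,0],[-0.63,-0.583,0.426,0],[-0.63,-0.583,0.426,0],[-0.63,-0.583,0.426,0],[-0.63,-0.583,0.426,0]]'; python3 -c "
from h import *
go(.536,.215,.02,1.532)
c=vision.camera('side');a=c['frame'][230:380,180:380];cv2.imwrite('pics/s1.png',cv2.resize(a[:,:,::-1],None,fx=4,fy=4,interpolation=2))"
```

```text
time: 3.3
position: [0.5359, 0.2169, 0.0815]
tool_rot: [0.018, 1.0, 0.0, 0.001]
ft_force: [-0.6, 0.7, 0.0]
grip_width: 0.0653
grip_force: 0.0
t 3.3 pos [0.5359 0.2169 0.0815] yang 1.534 q [ 0.19  0.64  1.66  0.    0.84 -1.34] tilt [ 0.001  0.001 -1.   ]
rows [-0.0003 -0.0064  0.205 ] turn 0.0003 rad 0.002
```

View pics/s1.png

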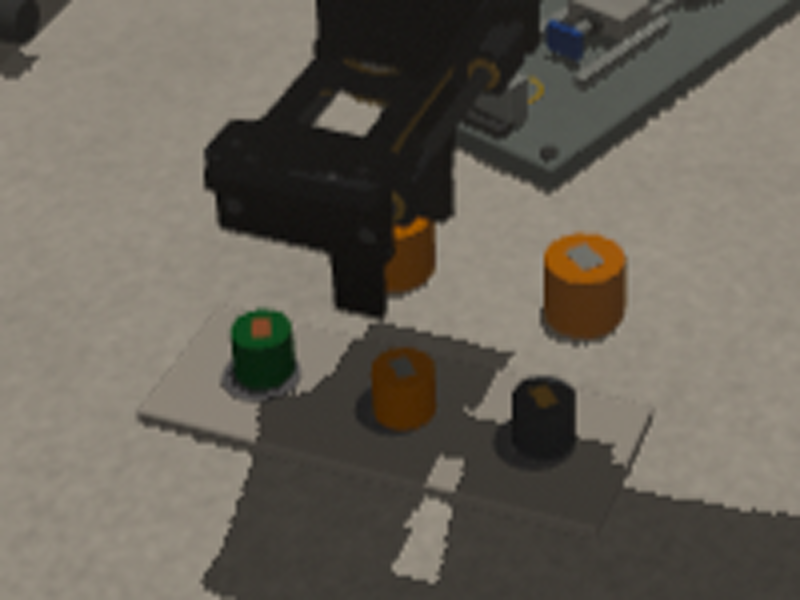

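The gripper hovers over the tray; the amber mount's top is at side pixel (321,281), between green and grey, and the fingers straddle the row.

```bash
python3 -c "
from h import *
c=vision.camera('side');print(ray(c,(321.2,280.7),.034))"
python3 -m handwheel '[[0,-0.006,0.06,0],[0,-0.006,0.13,0],[0,-0.006,0.18,0],[0,-0.006,0.205,0],[0,-0.006,0.205,0],[0,-0.006,0.205,0],[0,-0.006,0.205,0]]'; python3 -c "
from h import *
go(.536,.215,.02,1.532)"
```

```text
[0.53495561 0.21751346 0.034     ]
time: 3.98
position: [0.5371, 0.2137, 0.02]
tool_rot: [0.019, 1.0, 0.0, 0.001]
ft_force: [0.4, -0.6, 0.5]
grip_width: 0.0655
grip_force: 0.0
t 3.98 pos [0.5371 0.2137 0.02  ] yang 1.532 q [ 0.19  0.74  1.69  0.    0.72 -1.35] tilt [ 0.002  0.    -1.   ]
rows [ 0.0038  0.0042 -0.0001] turn 0.0001 rad 0.0
```

Close, then lift.

```bash
python3 -m handwheel '[[0.003,0,0,0],[0.003,0,0,0],[0.003,0,0,0],[0.003,0,0,0],[0.003,0,0,0],[0.003,0,0,0],[0.003,0,0,0],[0.003,0,0,0]]' 20 15; python3 -m handwheel '[[0,0,-0.05,0],[0,0,-0.15,0],[0,0,-0.27,0],[0,0,-0.3,0],[0,0,-0.3,0],[0,0,-0.3,0]]'; python3 -c "
from h import *
go(.5689,-.0473,.11,-.371)
go(.5689,-.0473,.11,-.371+np.pi)"
```

```text
time: 4.65
position: [0.5359, 0.2132, 0.0198]
tool_rot: [0.02, 1.0, 0.0, 0.0]
ft_force: [-0.1, 0.2, 4.5]
grip_width: 0.0216
grip_force: 2.5
time: 5.15
position: [0.5353, 0.2131, 0.1087]
tool_rot: [0.02, 1.0, 0.0, 0.0]
ft_force: [-0.9, -1.2, 0.1]
grip_width: 0.0173
grip_force: 0.0
t 5.15 pos [0.5353 0.2131 0.1087] yang 1.532 q [ 0.18  0.59  1.65 -0.    0.9  -1.35] tilt [ 0.001  0.    -1.   ]
rows [-0.1457 -0.863  -0.0042] turn 0.3028 rad 1.903
t 5.15 pos [0.5353 0.2131 0.1087] yang 1.532 q [ 0.18  0.59  1.65 -0.    0.9  -1.35] tilt [ 0.001  0.    -1.   ]
rows [-0.1457 -0.863  -0.0042] turn -0.1972 rad -1.239
```

Grip slipped off; look.

Run:
```python
from h import *
c=vision.camera('side');a=c['frame'][230:380,180:380];cv2.imwrite('pics/s2.png',cv2.resize(a[:,:,::-1],None,fx=4,fy=4,interpolation=2))
for r in vision.look_for("side","amber_centre"): print(r["conf"],r["point"],ray(c,r["point"],.021))
```

```text
0.83 [322.8, 282.1] [0.53672028 0.20714612 0.021     ]
0.72 [301.3, 325.8] [0.47673239 0.12023962 0.021     ]
0.7 [293.5, 279.6] [0.57407387 0.12455767 0.021     ]
```

View pics/s2.png

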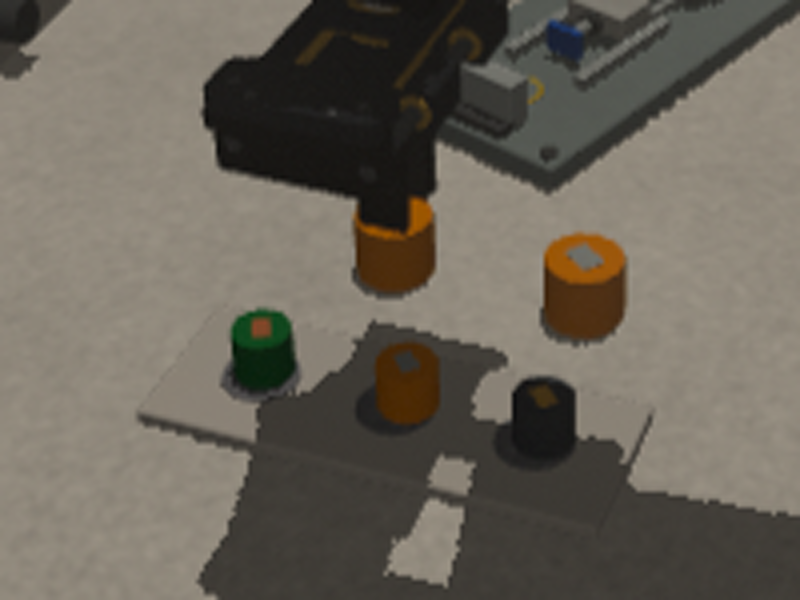

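Run:
```python
from h import *
def proj(c,p):
    T=np.linalg.inv(np.array(c["cam_to_world"]));q=c["K"]@(T[:3,:3]@np.array(p)+T[:3,3]);return (q[:2]/q[2])[::-1].round(1)
c=vision.camera('side');print("cam",np.array(c["cam_to_world"])[:3,3])
for p in ([.5353,.2131,.1007],[.5353,.232,.1007],[.5448,.228,.1007],[.5258,.228,.1007],[.536,.2138,.034]): print(p,proj(c,p))
print("mount top now",ray(c,(230+361/4,180+407/4),.034))
t=vision.camera("top");print("topcam",np.array(t["cam_to_world"])[:3,3])
for l in("amber_centre","green_centre","grey_centre"):
  for r in vision.look_for("top",l)[:3]: print(l,r["conf"],r["point"],ray(t,r["point"],.021))
print(robot.get_obs()["grip_width"])
```

```text
cam [0.2428914  0.89613053 0.67134802]
[0.5353, 0.2131, 0.1007] [291.4 279.9]
[0.5353, 0.232, 0.1007] [297.6 276. ]
[0.5448, 0.228, 0.1007] [295.2 271.9]
[0.5258, 0.228, 0.1007] [297.3 281.8]
[0.536, 0.2138, 0.034] [319.8 280.9]
mount top now [0.53405804 0.21441515 0.034     ]
topcam [4.96013043e-01 3.91651530e-04 1.04373654e+00]
amber_centre 0.74 [274.8, 263.9] [0.47728375 0.11521938 0.021     ]
green_centre 0.65 [211.4, 215.3] [0.60838137 0.21211832 0.021     ]
grey_centre 0.76 [278.8, 213.5] [0.47159279 0.21718652 0.021     ]
0.017262831978414276
```

Projection shows the fingertips about 8 px higher than the stated geometry implies, i.e. some 15–20 mm higher, so I gripped only the rim. Go lower and check the contact.

```bash
python3 -m handwheel '[[0,-0.003,0,0],[0,-0.003,0.05,0],[0,-0.003,0.12,0],[0,-0.003,0.2,0],[0,-0.003,0.26,0],[0,-0.003,0.29,0],[0,-0.003,0.29,0],[0,-0.003,0.29,0]]' 70; python3 -m handwheel '[[0,0,0.01,0],[0,0,0.02,0],[0,0,0.02,0]]';  python3 - <<'E'
from h import *
go(.535,.2144,.01,1.532)
c=vision.camera('side');a=c['frame'][250:370,200:360];cv2.imwrite('pics/s3.png',cv2.resize(a[:,:,::-1],None,fx=5,fy=5,interpolation=2))
E
```

```text
time: 6.17
position: [0.5353, 0.2122, 0.0215]
tool_rot: [0.019, 1.0, -0.0, -0.0]
ft_force: [0.6, -0.0, 0.0]
grip_width: 0.0584
grip_force: 0.0
time: 6.42
position: [0.5357, 0.2123, 0.0161]
tool_rot: [0.02, 1.0, 0.0, 0.001]
ft_force: [-0.1, 0.5, -0.8]
grip_width: 0.0608
grip_force: 0.0
t 6.42 pos [0.5357 0.2123 0.0161] yang 1.532 q [ 0.18  0.74  1.69  0.    0.71 -1.35] tilt [ 0.001  0.    -1.   ]
rows [0.0027 0.0068 0.0204] turn -0.0 rad -0.0
```

View pics/s3.png

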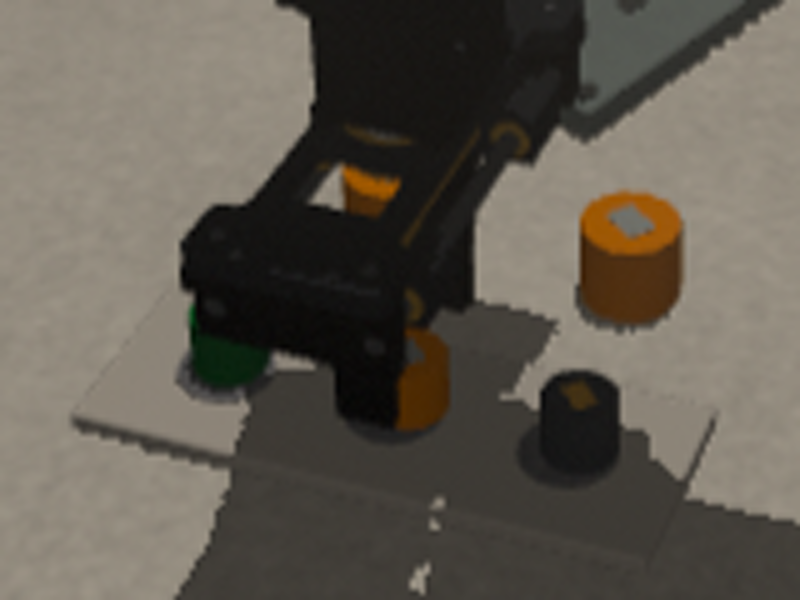

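The finger stands in front of the mount, centred in the row direction, its tip at about row 335, clearly above the tray. Lower further in small steps.

```bash
python3 -m handwheel '[[0,0.005,0.01,0],[0,0.005,0.01,0],[0,0.005,0.01,0]]' ; python3 -m handwheel '[[0,0,0.01,0],[0,0,0.01,0],[0,0,0.01,0]]'; python3 -m handwheel '[[0,0,0.01,0],[0,0,0.01,0],[0,0,0.01,0]]'
```

```text
time: 6.72
position: [0.5354, 0.2139, 0.0127]
tool_rot: [0.019, 1.0, 0.0, 0.0]
ft_force: [-0.5, -0.4, 0.6]
grip_width: 0.0609
grip_force: 0.0
time: 6.97
position: [0.5353, 0.2137, 0.0095]
tool_rot: [0.02, 1.0, -0.0, -0.0]
ft_force: [-0.1, 0.3, -0.2]
grip_width: 0.0608
grip_force: 0.0
time: 7.22
position: [0.5352, 0.2137, 0.0064]
tool_rot: [0.02, 1.0, -0.0, -0.0]
ft_force: [-0.3, -0.5, 0.5]
grip_width: 0.0609
grip_force: 0.0
```

The nominal tip is below the tray top without contact, so the offset is confirmed. A few more steps will calibrate it by touch.

```bash
python3 -m handwheel '[[0,0,0.01,0],[0,0,0.01,0]]' | sed -n '2p;4p'; python3 -m handwheel '[[0,0,0.007,0],[0,0,0.007,0]]'| sed -n '2p;4p'; python3 -m handwheel '[[0,0,0.007,0],[0,0,0.007,0]]'| sed -n '2p;4p'
```

```text
position: [0.5352, 0.2137, 0.0032]
ft_force: [-0.4, 0.6, -0.9]
position: [0.5352, 0.2137, 0.0012]
ft_force: [0.5, -0.2, 0.4]
position: [0.5352, 0.2137, -0.0009]
ft_force: [-0.7, -0.1, -0.2]
```

```bash
python3 -m handwheel '[[0,0,-0.005,0],[0,0,-0.005,0],[0,0,-0.005,0],[0,0,-0.005,0],[0,0,-0.005,0],[0,0,-0.005,0],[0,0,-0.005,0],[0,0,-0.005,0],[0,0,-0.005,0],[0,0,-0.005,0]]' 15 15; python3 -m handwheel '[[0,0,-0.02,0],[0,0,-0.08,0],[0,0,-0.18,0],[0,0,-0.25,0],[0,0,-0.3,0],[0,0,-0.3,0],[0,0,-0.3,0]]'; python3 -c "
from h import *
go(.5689,-.0473,.11,-.371+np.pi)"
```

```text
time: 8.55
position: [0.5354, 0.2137, 0.001]
tool_rot: [0.019, 1.0, -0.0, -0.0]
ft_force: [-0.1, 0.0, 0.2]
grip_width: 0.0294
grip_force: 15.0
time: 9.13
position: [0.5359, 0.2138, 0.0918]
tool_rot: [0.019, 1.0, 0.0, 0.001]
ft_force: [-0.7, -0.5, -0.0]
grip_width: 0.0295
grip_force: 15.0
t 9.13 pos [0.5359 0.2138 0.0918] yang 1.532 q [ 0.19  0.62  1.66 -0.    0.86 -1.35] tilt [ 0.002  0.    -1.   ]
rows [-0.1439 -0.8655 -0.0606] turn -0.1972 rad -1.239
```

Gripped at 29.5 mm. Carry to the nest.

```bash
python3 -m handwheel '[[-0.144,-0.8655,-0.06,0.3028],[-0.144,-0.8655,-0.06,0.3028],[-0.144,-0.8655,-0.06,0.3028],[-0.144,-0.8655,-0.06,0.3028],[-0.144,-0.8655,-0.06,0.3028],[-0.144,-0.8655,-0.06,0.3028],[-0.144,-0.8655,-0.06,0.3028],[-0.144,-0.8655,-0.06,0.3028],[-0.144,-0.8655,-0.06,0.3028],[-0.144,-0.8655,-0.06,0.3028],[-0.144,-0.8655,-0.06,0.3028],[-0.144,-0.8655,-0.06,0.3028],[-0.144,-0.8655,-0.06,0.3028],[-0.144,-0.8655,-0.06,0.3028],[-0.144,-0.8655,-0.06,0.3028],[-0.144,-0.8655,-0.06,0.3028],[-0.144,-0.8655,-0.06,0.3028],[-0.144,-0.8655,-0.06,0.3028]]'; python3 -c "
from h import *
go(.5689,-.0473,.05,-.371)"
```

```text
time: 10.63
position: [0.5675, -0.0472, 0.1076]
tool_rot: [0.825, 0.565, -0.001, -0.001]
ft_force: [-0.7, -0.2, -0.4]
grip_width: 0.0295
grip_force: 15.0
t 10.63 pos [ 0.5675 -0.0472  0.1076] yang -0.37 q [-0.28  0.59  1.66 -0.    0.89  0.09] tilt [-0.003  0.001 -1.   ]
rows [0.0014 0.0051 0.192 ] turn 0.0002 rad 0.001
```

```bash
python3 -m handwheel '[[0.001,0.004,0.1,0],[0.001,0.004,0.2,0],[0.001,0.004,0.28,0],[0.001,0.004,0.31,0],[0.001,0.004,0.31,0],[0.001,0.004,0.31,0]]'
python3 - <<'E'
from h import *
go(.5689,-.0473,.009,-.371)
c=vision.camera('side');a=c['frame'][190:290,260:380];b=cv2.resize(a[:,:,::-1],None,fx=5,fy=5,interpolation=2)
cv2.imwrite('pics/s4.png',b)
E
```

```text
time: 11.13
position: [0.5696, -0.0475, 0.0157]
tool_rot: [0.825, 0.565, -0.0, -0.0]
ft_force: [0.5, -0.5, 0.1]
grip_width: 0.0296
grip_force: 15.0
t 11.13 pos [ 0.5696 -0.0475  0.0157] yang -0.37 q [-0.28  0.74  1.7   0.    0.7   0.09] tilt [-0.001  0.    -1.   ]
rows [-0.0001 -0.0024  0.0224] turn 0.0001 rad 0.001
```

View pics/s4.png

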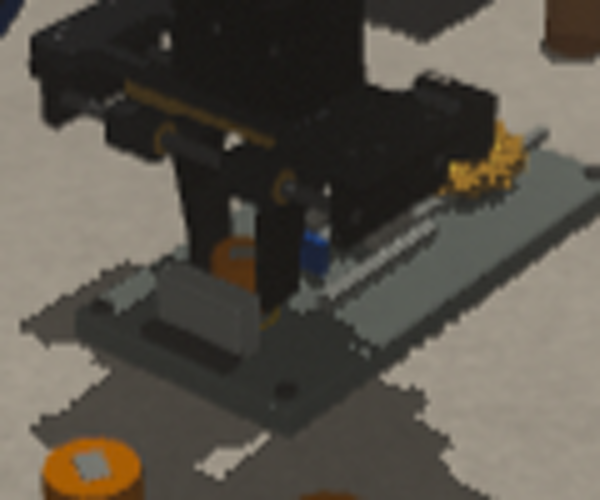

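The mount is between the fingers behind the anvil, the pad clear of it, ring edge showing at crop (270,318). Lower gently and release.

```bash
python3 -m handwheel '[[0,0,0.01,0],[0,0,0.018,0],[0,0,0.021,0],[0,0,0.021,0],[0,0,0.021,0]]'|sed -n '2p;4p'; python3 -m handwheel '[[0,0,0.003,0],[0,0,0.003,0],[0,0,0.003,0]]'|sed -n '2p;4p'
```

```text
position: [0.5699, -0.0476, 0.01]
ft_force: [0.7, 0.5, 0.0]
position: [0.57, -0.0476, 0.009]
ft_force: [-0.6, 0.1, 1.6]
```

```bash
python3 -m handwheel '[[0,0,0,0],[0,0,0,0],[0,0,0,0],[0,0,0,0],[0,0,0,0]]' 60 | tail -4;  python3 -m handwheel '[[0,0,-0.03,0],[0,0,-0.1,0],[0,0,-0.2,0],[0,0,-0.3,0],[0,0,-0.4,0],[0,0,-0.4,0],[0,0,-0.4,0],[0,0,-0.4,0]]'
python3 - <<'E'
from h import *
go(.5109,-.1965,.11,1.1994)
E
```

```text
tool_rot: [0.825, 0.565, -0.0, -0.0]
ft_force: [0.0, -0.0, -0.1]
grip_width: 0.0499
grip_force: 0.0
time: 12.93
position: [0.5692, -0.0474, 0.1289]
tool_rot: [0.825, 0.565, -0.0, -0.0]
ft_force: [-0.9, 0.4, -0.5]
grip_width: 0.0522
grip_force: 0.0
t 12.93 pos [ 0.5692 -0.0474  0.1289] yang -0.371 q [-0.28  0.56  1.64 -0.    0.94  0.09] tilt [-0.  0. -1.]
rows [-0.5336 -0.0009  0.0629] turn -0.2499 rad -1.57
```

```bash
python3 -m handwheel '[[-0.534,0,0,-0.25],[-0.534,0,0,-0.25],[-0.534,0,0,-0.25],[-0.534,0,0,-0.25],[-0.534,0,0,-0.25],[-0.534,0,0,-0.25],[-0.534,0,0,-0.25],[-0.534,0,0,-0.25],[-0.534,0,0,-0.25],[-0.534,0,0,-0.25],[-0.534,0,0,-0.25],[-0.534,0,0,-0.25],[-0.534,0,0,-0.25],[-0.534,0,0,-0.25],[-0.534,0,0,-0.25]]'
python3 - <<'E'
from h import *
go(.5109,-.1965,.035,1.1994)
for n in("top","side"):
    c=vision.camera(n)
    for r in vision.look_for(n,"amber_centre"): print(n,r["conf"],r["point"],ray(c,r["point"],.029))
    cv2.imwrite(f'pics/{n}5.png',c["frame"][:,:,::-1])
a=cv2.imread("pics/top5.png")[200:280,310:450];b=cv2.imread("pics/side5.png")[190:290,260:400]
cv2.imwrite("pics/m5.png",np.vstack([cv2.resize(a,(560,320),interpolation=2),cv2.resize(b,(560,280) if 0 else (392,280),interpolation=2).repeat(1,0) if 0 else cv2.copyMakeBorder(cv2.resize(b,(392,280),interpolation=2),0,0,0,168,0)]))
E
```

```text
time: 14.18
position: [0.5107, -0.1963, 0.1274]
tool_rot: [0.186, 0.983, 0.001, -0.002]
ft_force: [-0.9, 0.3, 0.4]
grip_width: 0.0522
grip_force: 0.0
t 14.18 pos [ 0.5107 -0.1963  0.1274] yang 1.197 q [-0.57  0.54  1.7   0.    0.91 -1.77] tilt [-0.003  0.002 -1.   ]
rows [-0.0019 -0.0006  0.3078] turn -0.0004 rad -0.002
top 0.79 [275.2, 263.5] [0.47664871 0.11513663 0.029     ]
top 0.64 [223.1, 269.3] [0.58125609 0.10172351 0.029     ]
top 0.49 [226.2, 342.3] [ 0.5715783  -0.04552128  0.029     ]
side 0.81 [301.6, 324.9] [0.47527375 0.13122005 0.029     ]
side 0.64 [288.1, 281.5] [0.57282629 0.1161544  0.029     ]
side 0.23 [218.4, 351.5] [ 0.50923385 -0.20641886  0.029     ]
```

View pics/m5.png

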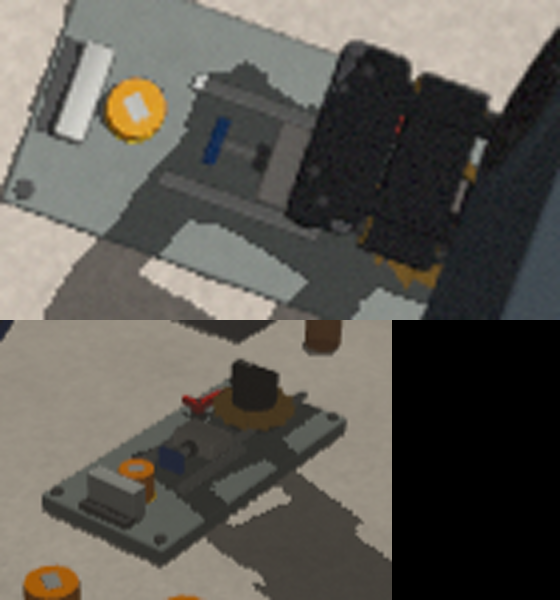

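The mount stands upright on the mark, centre about top pixel (227,344). The pad face is roughly 39 mm from the mark, so contact is expected near the fourth or fifth tooth. Down to the knob, then grip.

```bash
python3 -m handwheel '[[-0.001,0,0.05,0],[-0.001,0,0.15,0],[-0.001,0,0.24,0],[-0.001,0,0.29,0],[-0.001,0,0.305,0],[-0.001,0,0.305,0]]';  python3 -m handwheel '[[0,0,0,0],[0,0,0,0],[0,0,0,0],[0,0,0,0],[0,0,0,0],[0,0,0,0],[0,0,0,0],[0,0,0,0],[0,0,0,0],[0,0,0,0]]' 5 30;  python3 -c "
from h import *
go(.5109,-.1965,.035,1.1994);print(robot.get_obs()['moment'])"
```

```text
time: 14.88
position: [0.5111, -0.1965, 0.036]
tool_rot: [0.185, 0.983, 0.001, -0.001]
ft_force: [-0.0, 0.3, -0.7]
grip_width: 0.0524
grip_force: 0.0
time: 15.72
position: [0.5118, -0.1977, 0.0376]
tool_rot: [0.184, 0.983, -0.001, 0.0]
ft_force: [-2.6, -3.2, 3.1]
grip_width: 0.0117
grip_force: 30.0
t 15.72 pos [ 0.5118 -0.1977  0.0376] yang 1.2 q [-0.57  0.68  1.76 -0.    0.7  -1.77] tilt [ 0.    -0.001 -1.   ]
rows [0.0043 0.0027 0.0086] turn 0.0001 rad 0.001
[-0.55288218  0.47972505 -0.02080091]
```

```bash
cat > m.py <<'E'
from h import *
M=[];A=[]
from scipy.spatial.transform import Rotation as R
for i in range(3):
    vision.camera("side");o=robot.get_obs();M.append(o["moment"][2]);X=R.from_quat(o["tool_rot"]).as_matrix();A.append(np.arctan2(X[1,1],X[0,1]))
w=(1.1995-np.mean(A))%(2*np.pi)
print("t",round(o["time"],1),"Mz",np.round(M,3),"wheel",round(w,3),"teeth",round(w/.5236,3),"f",np.round(o["ft_force"],1),"pos",np.round(o["position"],4),"grip",o["grip_width"],"q6",round(o["q"][5],2))
E
python3 m.py
python3 -m handwheel '[[0,0,-0.005,0.02],[0,0,-0.005,0.04],[0,0,-0.005,0.055],[0,0,-0.005,0.07],[0,0,-0.005,0.085],[0,0,-0.005,0.097],[0,0,-0.005,0.097],[0,0,-0.005,0.097]]' >/dev/null; python3 m.py
```

```text
t 15.9 Mz [-0.026  0.004  0.04 ] wheel 6.282 teeth 11.998 f [-2.7 -5.4  4.6] pos [ 0.5119 -0.1977  0.0376] grip 0.01190189805612436 q6 -1.77
t 16.7 Mz [0.014 0.015 0.057] wheel 0.608 teeth 1.161 f [-3.7 -8.4 -5.8] pos [ 0.5112 -0.1984  0.0377] grip 0.01162260411321219 q6 -1.16
```

```bash
sed -i 's/range(3)/range(10)/; s/np.round(M,3)/round(np.mean(M),3),round(np.std(M),3)/' m.py
python3 -m handwheel '[[-0.004,-0.006,0.004,0.015],[-0.004,-0.006,0.004,0.03],[-0.004,-0.006,0.004,0.045],[-0.004,-0.006,0.004,0.06],[-0.004,-0.006,0.004,0.075],[-0.004,-0.006,0.004,0.083],[-0.004,-0.006,0.004,0.083],[-0.004,-0.006,0.004,0.083]]' >/dev/null; python3 m.py
```

```text
t 17.9 Mz -0.009 0.039 wheel 1.129 teeth 2.155 f [-3.9 -2.7  5.1] pos [ 0.5104 -0.1989  0.0376] grip 0.01204903708554275 q6 -0.65
```

```bash
cat >> m.py <<'E'
t=vision.camera("top");f=t["frame"];hsv=cv2.cvtColor(f,cv2.COLOR_RGB2HSV).astype(int);s=(slice(205,262),slice(320,395))
H,S,V=[hsv[s][:,:,i] for i in range(3)]
u=np.array([np.cos(1.1994),np.sin(1.1994)])
def pos(m,z):
    p=np.argwhere(m);
    if len(p)<4: return None
    q=p.mean(0)+[205,320];return len(p),round(float((ray(t,q,z)[:2]-[.5689,-.0473])@u)*1000,1)
print("pad",pos((H>100)&(H<130)&(S>120),.03),"mount",pos((H<25)&(S>130),.042),"tau6",[round(x,3) for x in robot.get_obs()["joint_torque"]][5])
E
python3 m.py
python3 -m handwheel '[[-0.002,-0.004,0.003,0.015],[-0.002,-0.004,0.003,0.03],[-0.002,-0.004,0.003,0.045],[-0.002,-0.004,0.003,0.06],[-0.002,-0.004,0.003,0.075],[-0.002,-0.004,0.003,0.083],[-0.002,-0.004,0.003,0.083],[-0.002,-0.004,0.003,0.083]]' >/dev/null; python3 m.py
```

```text
t 18.4 Mz 0.015 0.018 wheel 1.129 teeth 2.155 f [-4.6 -3.7  4.6] pos [ 0.5104 -0.1988  0.0376] grip 0.011422097336489577 q6 -0.65
pad (36, -30.4) mount (157, 0.7) tau6 0.013
t 19.6 Mz 0.019 0.023 wheel 1.651 teeth 3.152 f [-4.7 -0.4 10.2] pos [ 0.5095 -0.1988  0.0375] grip 0.011503124424973237 q6 -0.13
pad (35, -24.3) mount (156, 0.7) tau6 0.012
```

```bash
python3 -m handwheel '[[0,-0.004,-0.005,0.015],[0,-0.004,-0.005,0.03],[0,-0.004,-0.005,0.045],[0,-0.004,-0.005,0.06],[0,-0.004,-0.005,0.075],[0,-0.004,-0.005,0.083],[0,-0.004,-0.005,0.083],[0,-0.004,-0.005,0.083]]' >/dev/null; python3 m.py
```

```text
t 20.8 Mz 0.029 0.031 wheel 2.173 teeth 4.15 f [ 2.   3.7 -6.6] pos [ 0.5086 -0.1983  0.0377] grip 0.011699290439403683 q6 0.4
pad (35, -18.5) mount (159, 0.5) tau6 0.035
```

```bash
python3 -m handwheel '[[0,0.002,0.002,0.015],[0,0.002,0.002,0.03],[0,0.002,0.002,0.045],[0,0.002,0.002,0.06],[0,0.002,0.002,0.075],[0,0.002,0.002,0.083],[0,0.002,0.002,0.083],[0,0.002,0.002,0.083]]' >/dev/null; python3 m.py;python3 m.py
```

```text
t 22.0 Mz 0.039 0.024 wheel 2.695 teeth 5.148 f [ 0.9  7.1 -1.3] pos [ 0.5083 -0.1975  0.0376] grip 0.011777342386899885 q6 0.92
pad (32, -14.0) mount (152, 4.0) tau6 0.046
t 22.6 Mz 0.039 0.009 wheel 2.695 teeth 5.148 f [ 1.1  6.6 -2.2] pos [ 0.5083 -0.1976  0.0376] grip 0.011653177137022889 q6 0.92
pad (33, -14.1) mount (152, 4.1) tau6 0.046
```

```bash
python3 -m handwheel '[[-0.003,0.005,0,0.015],[-0.003,0.005,0,0.03],[-0.003,0.005,0,0.045],[-0.003,0.005,0,0.06],[-0.003,0.005,0,0.075],[-0.003,0.005,0,0.083],[-0.003,0.005,0,0.083],[-0.003,0.005,0,0.083]]' - 40 >/dev/null; python3 m.py;python3 m.py
```

```text
t 23.8 Mz 0.143 0.027 wheel 3.218 teeth 6.146 f [ 5.7 14.5 -0.8] pos [ 0.5083 -0.1968  0.0376] grip 0.011575179963748612 q6 1.44
pad (32, -14.0) mount (151, 4.2) tau6 0.161
t 24.3 Mz 0.147 0.027 wheel 3.218 teeth 6.146 f [ 5.  14.9 -1.3] pos [ 0.5083 -0.1968  0.0376] grip 0.011646759697344172 q6 1.44
pad (32, -14.0) mount (150, 4.3) tau6 0.161
```

The torque rose by one full tooth's worth (0.11 N m), and the pad stopped against the mount. So tooth 5 was the first catch with the pad pressing, and tooth 6 is the second. Ease back onto the pawl and release.

```bash
python3 -m handwheel '[[0,0.003,0,-0.004],[0,0.006,0,-0.008],[0,0.008,0,-0.011],[0,0.008,0,-0.011],[0,0.008,0,-0.011],[0,0.008,0,-0.011]]' >/dev/null; python3 m.py
```

```text
t 25.4 Mz 0.161 0.031 wheel 3.15 teeth 6.017 f [ 9.3 20.1 -0.5] pos [ 0.5082 -0.1971  0.0376] grip 0.011566084528277114 q6 1.36
pad (32, -14.0) mount (151, 4.2) tau6 0.18
```

```bash
python3 -m handwheel '[[0,-0.006,0,-0.002],[0,-0.01,0,-0.004],[0,-0.015,0,-0.006],[0,-0.015,0,-0.006],[0,-0.015,0,-0.006],[0,-0.015,0,-0.006]]' >/dev/null; python3 m.py
```

```text
t 26.4 Mz -0.104 0.044 wheel 3.111 teeth 5.942 f [ 1.7  7.5 -1.7] pos [ 0.5083 -0.1969  0.0376] grip 0.011746102565862768 q6 1.33
pad (33, -13.9) mount (152, 4.1) tau6 -0.093
```

Torque has reversed, so the pawl holds. Open and rise.

```bash
python3 -m handwheel '[[0,-0.004,0,0.001],[0,-0.004,0,0.001],[0,-0.004,0,0.001],[0,-0.004,0,0.001],[0,-0.004,0,0.001],[0,-0.004,0,0.001]]' 60 | tail -3; python3 -m handwheel '[[0,-0.004,-0.05,0],[0,-0.004,-0.15,0],[0,-0.004,-0.25,0],[0,-0.004,-0.35,0],[0,-0.004,-0.4,0],[0,-0.004,-0.4,0],[0,-0.004,-0.4,0],[0,-0.004,-0.4,0],[0,-0.004,-0.4,0]]'; python3 m.py
python3 - <<'E'
from h import *
a=vision.camera("top")["frame"][200:280,310:450];b=vision.camera("side")["frame"][190:290,260:400]
cv2.imwrite("pics/m6.png",np.vstack([cv2.resize(a,(560,320),interpolation=2),cv2.resize(b,(560,280+0),interpolation=2)])[:,:,::-1])
E
```

```text
ft_force: [0.3, -0.1, 0.9]
grip_width: 0.0439
grip_force: 0.0
time: 27.72
position: [0.5087, -0.1963, 0.156]
tool_rot: [0.985, -0.172, -0.002, -0.001]
ft_force: [0.1, -0.0, -0.6]
grip_width: 0.0521
grip_force: 0.0
t 28.2 Mz 0.026 0.016 wheel 3.116 teeth 5.951 f [-0.1 -0.3 -0.2] pos [ 0.5098 -0.1969  0.1574] grip 0.051974862192539724 q6 1.34
pad (32, -14.0) mount (155, 4.0) tau6 -0.0
```

View pics/m6.png

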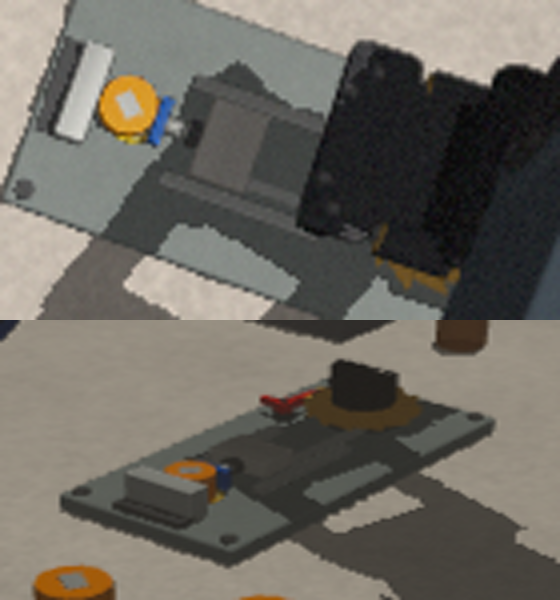

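The mount is upright against the anvil (crop 130,105), with the pad bearing on it and the pawl seated. The gripper is clear of everything.

```bash
python3 -c "
from rig import job
print(job.hand_in())"
```

```text
the job is handed in; nothing more can be done
None
```

The job is handed in, result not reported back: the amber mount stands upright against the anvil, held by the pawl alone at wheel tooth 6, which I judged to be the second tooth with the pad pressing, at an estimated 9–11 N from knob torque (anvil force not measured directly).

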